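Load the calorimeter and cover it

TASK

Take the green sample cup by its handle and pour all six metal balls into the aluminium calorimeter can, without touching the balls with the fingers, then stand the empty cup back upright on the bench. Then put the lid on the can gently, so that its plug drops into the mouth and it sits fully down and level. Keep the can standing, and leave the cone, mug, bracket, coil and weight where they are.

Things in the scene. Friction and masses are not known exactly. Their poses are not given: they have to be found in the camera images.
- cup: Green open flared plastic cup with a black handle; the six balls start in it. Outside diameter 80 mm at the foot, 100 mm at the rim, 70 mm high, wall 4 mm, floor 5 mm; 0.10 to 0.20 kg empty. Origin: centre of its underside; z up through the mouth; handle level along the cup's -x (roughly towards the robot) to 150 mm from the cup's axis.
- cup_grip (a point): Where to grip the handle: on its axis, 100 mm from the cup's axis (cup frame -0.100, 0, 0.058), axes as the cup's. The handle is a 16 mm square bar set on its corner: its flats face 45 degrees up and down to either side, so it is held firmly only by fingers leaning 45 degrees left or right about the handle's length; upright fingers meet only edges.
- can: Bare aluminium calorimeter can, open at the top, round and straight: outside diameter 116 mm, height 90 mm, wall 4 mm, floor 6 mm (mouth 106 mm clear). Stands loose and empty on the bench, 0.3 to 0.63 kg. Origin: centre of its underside; z up.
- lid: The can's round lid, right way up on the bench, 0.10 to 0.20 kg. Blue flange 120 mm in diameter, 6 mm thick; under it a grey plug 102 mm in diameter, 12 mm deep, a loose fit in the can's mouth; on top a black knob on a thinner neck. Origin: centre of the plug's underside; z up. Seated, its origin is 78 mm above the can's, flange resting on the rim.
- lid_knob (a point): Centre of the lid's knob, 42 mm above the lid's origin: where to grip it. The knob is round, 25 mm in diameter and 28 mm tall, from 28 to 56 mm above the lid's origin.
- ball0_center (a point): Centre of copper-coloured metal ball 1 of 6, 22 mm in diameter, 16 g; rolls on any slope over about 10 degrees. In the cup at the start.
- ball1_center (a point): Centre of steel-coloured metal ball 2 of 6, 22 mm in diameter, 16 g; rolls on any slope over about 10 degrees. In the cup at the start.
- ball2_center (a point): Centre of brass-coloured metal ball 3 of 6, 22 mm in diameter, 16 g; rolls on any slope over about 10 degrees. In the cup at the start.
- ball3_center (a point): Centre of copper-coloured metal ball 4 of 6, 22 mm in diameter, 16 g; rolls on any slope over about 10 degrees. In the cup at the start.
- ball4_center (a point): Centre of steel-coloured metal ball 5 of 6, 22 mm in diameter, 16 g; rolls on any slope over about 10 degrees. In the cup at the start.
- ball5_center (a point): Centre of brass-coloured metal ball 6 of 6, 22 mm in diameter, 16 g; rolls on any slope over about 10 degrees. In the cup at the start.
- cone: Bystander: yellow plastic cone, 84 mm across the foot, 70 mm high, loose. Origin: centre of its underside.
- mug: Bystander: white mug, 80 mm in diameter, 92 mm high, handle at its +y, loose. Origin: centre of its underside.
- bracket: Bystander: green plastic L-shaped bracket lying flat, about 115 by 80 mm and 16 mm high, loose. Origin: on the bench, middle of its long arm, which runs along x.
- coil: Bystander: copper ring coil lying flat, 100 mm in diameter, 30 mm high, loose. Origin: centre of its underside.
- weight: Bystander: brass laboratory weight with a neck, 50 mm in diameter, 66 mm high, loose. Origin: centre of its underside.
There are look-alikes about, which are no part of the job. Of the things like the cup, leave any that is orange or red; of the rest the larger one is meant.

How it is judged:
By the outcome, as a careful person would: the job done as asked, in the order asked, and still so for the second after the job is handed in, with the robot touching nothing.
It also fails if it takes over 72 s, if anything falls off the work surface, if the arm or the gripper's body presses on something with over 40 N, if the wrist force passes 120 N, or if a joint passes its speed limit or range.

ROBOT

A 7-joint arm with a two-finger parallel gripper is mounted at the origin on the work surface. World frame = base frame: x ahead of the robot, y to its left, z up, the work surface at z = 0. Lengths are in m, angles in rad, forces in N, time in s.
With the tool pointing down it reaches from about 0.425 to 0.875 m from the base axis. Payload 4.7 kg.
Tool frame: the origin (TCP) lies between the finger pads; the fingertips stand 14 mm ahead of it and the grasp point (between the pads) lies 5 mm behind it; z points along the fingers, y is the line along which they close (so a half turn about z gives the same grasp; the last joint's range is limited). The gripper opens to 87 mm and grips with 3 to 60 N. Pads are 19 mm wide; open, the fingers measure 117 mm over their backs; the gripper's body (75 mm by 190 mm) begins 51 mm behind the grasp point.
Start: joints at [-1.117, 0.321, -0.07, 1.45, 0.023, 1.371, -0.057], TCP at [0.277, 0.588, 0.237] pointing down, gripper open.
Joint ranges: [-2.86, 2.86], [-0.3, 2.09], [-1.38, 1.24], [0.06, 2.45], [-1.56, 4.7], [0.09, 2.05], [-2.69, 2.69]. Speed limits (rad/s): [2.57, 2.57, 3.14, 3.14, 3.14, 3.14, 3.14].

INTERFACE

Orientations are given as a rotation vector (axis times angle).
In Python, from bench import ctrl gives the robot as it stands.
- The arm moves only by the shell command python3 -m inch 'ROWS' [OPENING] [FORCE]. ROWS is JSON, a list of rows, each a list of 6 numbers: the shift along the world's x, y, z in mm, then the turn, a rotation vector about the world's x, y, z in degrees. In form: [[tx, ty, tz, rx, ry, rz], ...]. A call has 1 to 20 rows; each row is the pose to reach, as a shift and turn from the pose commanded when the call began; what a row does not reach only later rows make up. A row lasts 1/8 s, in which the tool goes at most 62.5 mm and 10.7 degrees, less where a joint would pass 70% of its speed; a pose out of reach is approached as far as the arm can. A call with a gripper value outside its range is refused whole. OPENING is the finger opening in mm, from 0 to 87, set as the call begins (- or left out, the last holds). The fingers move at their own pace and stop on an object; FORCE is the grip in N (left out, the last holds). Time passes only in rows, so rows that repeat a pose let the fingers close. It gives the time, the measured TCP pose, the force, the opening and the grip force at its end, in the units of the state.
- ctrl.get_state(): the state, without advancing time (a new reading comes with each control period).
- ctrl.get_image(name): name is "scene" or "top" or "wrist"; returns (picture, depth): 420x560x3 uint8, red, green, blue; 420x560 float32, m along the optical axis (not along the pixel's ray), 0 where there is no reading.
- ctrl.camera_params(name): a dict with "mtx" (3x3 intrinsics, pixels), "T" (4x4, takes a point from camera to world coordinates). Camera axes: x right, y down, z forward; pixel columns grow to the right and rows downward; lengths in m; the calibration is good to about 2 mm. A picture is of the moment at which its call begins: read the wrist's pose just before it. camera_params takes no time and is no camera call; for the wrist camera it gives the pose at the moment of the call.
- ctrl.close_job(): hands the job in; it is judged then, once.
The state is a dict: "time": time; "joint_positions": joint angles; "qd": joint speeds; "joint_torque": joint torques, N m; "position": TCP position; "tool_rot": TCP orientation; "ft_force": force on the tool from outside, world axes, zero at the start; "torque": the same for the moment, N m; "grip_width": opening from 0.0 (shut) to 1.0 (fully open); "grip_force": force on a finger pad.
Only numpy, scipy, OpenCV 4.12 (cv2) and the standard library are available. Lean on these libraries where they do the work, as an engineer would, in place of code of your own. Each camera call takes 0.05 s, during which the arm holds its last target. There are 200 camera calls.

## Working session

There is one attempt and no reset: what is moved stays moved. The work goes in short steps, Python scripts to look and compute and a shell command to move; the robot and the scene stay as the last step left them, time stands still between calls to the robot, and variables do not carry over. Pictures are saved under pics/ and viewed, at most 13 in all, crops included, and the job is handed in when it is done.

```bash
mkdir -p pics; cat > h.py <<'E'
from bench import ctrl
import numpy as np, cv2
def grab(n,save=True):
    P=ctrl.camera_params(n); im,d=ctrl.get_image(n)
    np.savez('pics/'+n+'.npz',im=im,d=d,K=P['mtx'],T=P['T']); return im,d,P
def cloud(n):
    f=np.load('pics/'+n+'.npz'); d=f['d'];K=f['K'];T=f['T']
    v,u=np.mgrid[:d.shape[0],:d.shape[1]]
    p=np.stack([(u-K[0,2])*d/K[0,0],(v-K[1,2])*d/K[1,1],d],-1)
    w=p@T[:3,:3].T+T[:3,3]; w[d==0]=np.nan
    return w,f['im']
E
python3 - <<'E'
from h import *
for n in('top','scene'):
    im,d,P=grab(n); cv2.imwrite(f'pics/{n}1.png',im[:,:,::-1])
print(ctrl.get_state())
E
```

```text
{'time': 0.1, 'joint_positions': array([-1.11688936,  0.32176434, -0.0701329 ,  1.45155898,  0.02259908,
        1.37074013, -0.05690993]), 'qd': array([-0.00015988, -0.00186231, -0.00086212, -0.00362136, -0.00052389,
       -0.00115995,  0.00046864]), 'joint_torque': array([ 5.14880026e-05, -4.92574739e+01, -4.05666735e-01, -3.13400424e+01,
       -6.42754650e-02,  3.94876627e-02,  7.36323182e-05]), 'position': array([0.2765679 , 0.58772373, 0.23555816]), 'tool_rot': array([-6.85130696e-01, -3.06567166e+00,  2.60260015e-03]), 'ft_force': array([ 0.76500191, -0.13760506, -0.809995  ]), 'torque': array([-0.10798196, -0.06389915, -0.00140355]), 'grip_force': 0.0, 'grip_width': 1.0028121988268333}
```

View pics/top1.png

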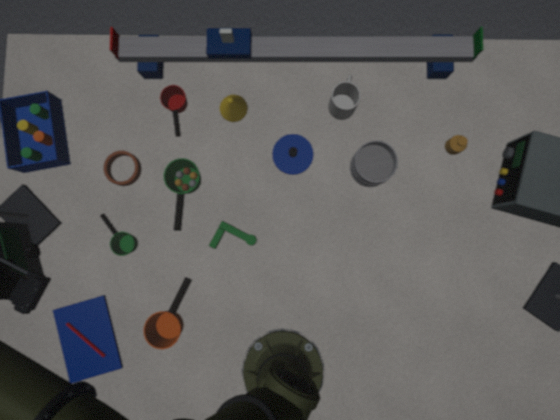

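View pics/scene1.png

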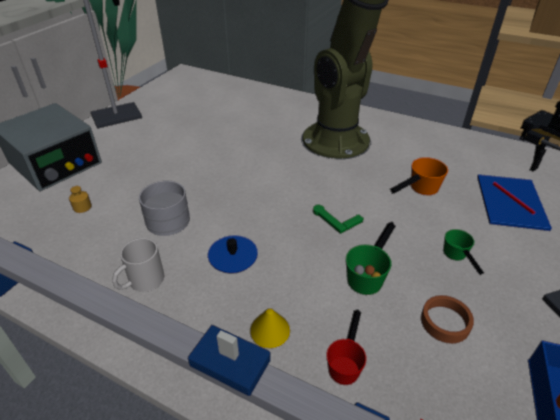

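In the top view the cup candidates are: large green with balls at (182,177), small green (123,244), red (173,98) and orange (163,329). The one meant is the large green cup at (182,177): it isn't red or orange, it's the larger of the two greens, and it holds the balls. The can is at (373,164), the lid at (293,154), and the bracket at (233,234).

```bash
python3 - <<'E'
from h import *
w,im=cloud('top')
cv2.imwrite('pics/crop1.png',cv2.resize(im[120:270,90:290,::-1],(800,600),interpolation=cv2.INTER_CUBIC))
def circ(box,zlo,zhi,name):
    u0,v0,u1,v1=box; p=w[v0:v1,u0:u1].reshape(-1,3); p=p[(p[:,2]>zlo)&(p[:,2]<zhi)]
    (c,r)=cv2.minEnclosingCircle(p[:,:2].astype(np.float32)*1000)
    A=np.c_[p[:,:2],np.ones(len(p))]; s=np.linalg.lstsq(A,(p[:,:2]**2).sum(1),rcond=None)[0]
    print(name,len(p),'minenc',np.round(c,1),round(r,1),'fit',np.round(s[:2]/2*1000,1),np.sqrt(s[2]+(s[:2]**2).sum()/4)*1000,'zmax',p[:,2].max(),'median',np.round(np.median(p,0),3))
circ((155,150,212,200),.064,.08,'cup rim')
circ((340,130,410,195),.082,.1,'can rim')
circ((265,125,320,182),.012,.025,'lid flange')
circ((265,125,320,182),.045,.065,'knob')
circ((165,203,190,235),.05,.08,'handle')
circ((210,85,255,130),.005,.02,'cone'); circ((320,75,362,122),.08,.1,'mug')
circ((205,215,262,252),.01,.02,'bracket'); circ((100,205,120,232),.02,.08,'smallhandle')
p=w[195:235,165:192].reshape(-1,3);p=p[(p[:,2]>.05)]
for x in np.arange(p[:,0].min(),p[:,0].max(),.01):
    q=p[abs(p[:,0]-x)<.006]; print(np.round(x,3),np.round(np.median(q,0),4),np.round(q.max(0)[2],3))
E
```

```text
cup rim 186 minenc [527.3 288.2] 57.2 fit [533.1 287.1] 48.16088959678594 zmax 0.0721447653444911 median [0.529 0.291 0.067]
can rim 232 minenc [ 578.8 -241.1] 58.3 fit [ 578.7 -240.7] 55.77554604964285 zmax 0.091533380937324 median [ 0.578 -0.243  0.087]
lid flange 1212 minenc [612.3 -16.7] 60.1 fit [612.3 -16.9] 43.41636248112297 zmax 0.022543500926940352 median [ 0.61  -0.016  0.016]
knob 63 minenc [612.  -16.6] 12.4 fit [611.3 -16.7] 8.964120643239683 zmax 0.05838530945018383 median [ 0.611 -0.016  0.053]
handle 221 minenc [423.1 291.6] 38.7 fit [423.1 293.5] 23.01400441371236 zmax 0.07044007434668753 median [0.422 0.292 0.062]
cone 195 minenc [740.9 154.1] 50.9 fit [750.  158.7] 36.278609457339385 zmax 0.01999680703686524 median [0.73  0.15  0.012]
mug 200 minenc [ 764.6 -156.9] 46.3 fit [ 758.4 -158.7] 37.879550652411794 zmax 0.09474059457695505 median [ 0.76  -0.161  0.088]
bracket 467 minenc [358.8 151.2] 67.6 fit [352.3 151.9] 49.02854068264686 zmax 0.01917730851868038 median [0.377 0.162 0.014]
smallhandle 116 minenc [405.1 490.9] 31.8 fit [405.1 492.7] 18.421311066931686 zmax 0.04992031355350757 median [0.404 0.494 0.041]
0.386 [0.3886 0.2931 0.0614] 0.068
0.396 [0.3954 0.2931 0.0609] 0.068
0.406 [0.4053 0.2916 0.0618] 0.07
0.416 [0.4157 0.2928 0.0621] 0.069
0.426 [0.4245 0.2916 0.0612] 0.069
0.436 [0.4352 0.2902 0.061 ] 0.069
0.446 [0.4457 0.2905 0.061 ] 0.069
0.456 [0.4557 0.2895 0.0624] 0.069
0.466 [0.4657 0.288  0.0614] 0.069
0.476 [0.4758 0.2904 0.0616] 0.068
```

View pics/crop1.png

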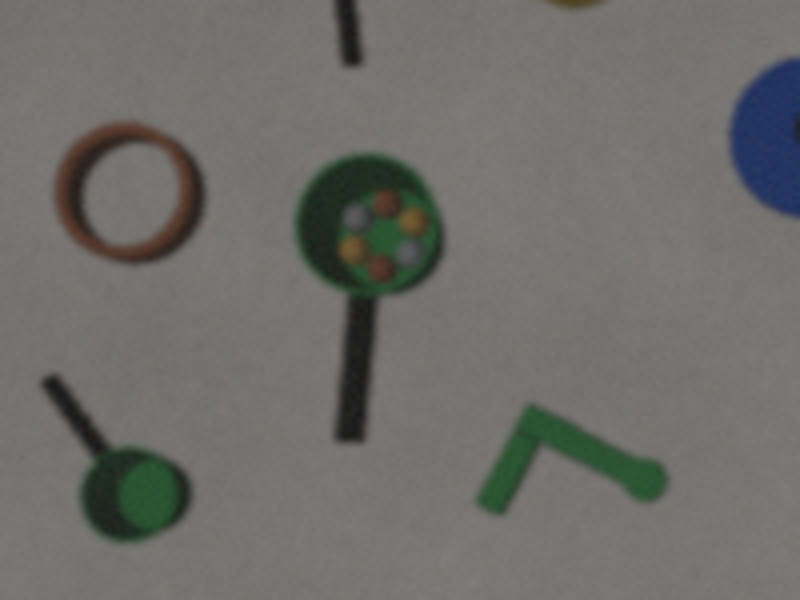

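The crop shows the large green cup with six balls at crop (370,225) and its black handle running down to (350,440), towards the robot. I'll grip it with the gripper body leaning to +y, then roll the cup towards -y to pour.

```bash
cat >> h.py <<'E'
from scipy.spatial.transform import Rotation as Ro
def tgt(lean,yaw): # lean about x (deg; + = body to -y), yaw about z
    return Ro.from_euler('z',yaw,degrees=True)*Ro.from_euler('x',lean,degrees=True)*Ro.from_matrix([[-1,0,0],[0,1,0],[0,0,-1]])
def delta(pos,R):
    s=ctrl.get_state(); r=(R*Ro.from_rotvec(s['tool_rot']).inv()).as_rotvec(degrees=True)
    print('shift',np.round((np.array(pos)-s['position'])*1000,1),'turn',np.round(r,1),'lean/yaw now',np.round((Ro.from_rotvec(s['tool_rot'])*tgt(0,0).inv()).as_euler('XYZ',degrees=True),1),'q',np.round(s['joint_positions'],2),'t',s['time'])
E
python3 - <<'E'
from h import *
delta([.433,.375,.16],tgt(-45,-2.2))
E
```

```text
shift [ 156.4 -212.7  -75.6] turn [-43.9  10.7  21.8] lean/yaw now [ -0.1   0.  -25.2] q [-1.12  0.32 -0.07  1.45  0.02  1.37 -0.06] t 0.1
```

```bash
python3 -m inch '[[30,-40,0,-8.8,2.1,4.4],[60,-85,-15,-17.6,4.3,8.7],[95,-130,-30,-26.3,6.4,13.1],[125,-170,-50,-35.1,8.6,17.4],[156,-213,-76,-43.9,10.7,21.8],[156,-213,-76,-43.9,10.7,21.8],[156,-213,-76,-43.9,10.7,21.8]]' 45 30
python3 - <<'E'
from h import *
delta([.433,.288,.0545],tgt(-45,-2.2))
E
```

```text
time: 0.98
position: [0.4322, 0.3759, 0.1605]
tool_rot: [-0.055, -2.89, 1.192]
ft_force: [0.2, -0.7, 0.4]
grip_width: 0.521
grip_force: 0.0
shift [   0.8  -87.9 -106. ] turn [-0.2 -0.   0. ] lean/yaw now [-44.8   1.6  -1.5] q [-1.    0.68  0.02  1.3   0.38  1.85  0.52] t 0.975
```

```bash
python3 -m inch '[[0,-20,-30,0,0,0],[1,-38,-56,0,0,0],[1,-53,-71,0,0,0],[1,-68,-86,0,0,0],[1,-78,-96,0,0,0],[1,-88,-106,0,0,0],[1,-88,-106,0,0,0],[1,-88,-106,0,0,0]]' 45 30
python3 - <<'E'
from h import *
im,d,P=grab('wrist'); im2,d,P=grab('scene')
cv2.imwrite('pics/c2.png',np.hstack([cv2.resize(im[:,:,::-1],(400,300)),cv2.resize(im2[120:330,280:560,::-1],(400,300))]))
delta([.433,.288,.0545],tgt(-45,-2.2))
E
```

```text
time: 1.98
position: [0.4339, 0.2879, 0.055]
tool_rot: [-0.055, -2.891, 1.192]
ft_force: [0.4, 0.3, -1.3]
grip_width: 0.52
grip_force: 0.0
shift [-0.9  0.  -0.4] turn [-0.2  0.  -0. ] lean/yaw now [-44.8   1.5  -1.6] q [-0.94  0.66  0.03  1.56  0.4   1.59  0.49] t 2.075
```

View pics/c2.png

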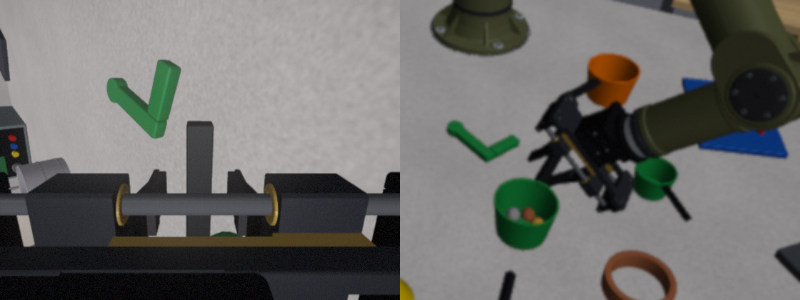

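The wrist view (left half) shows the handle at (200,180), midway between the fingers at (155,200) and (245,200). The scene view shows the gripper clear of the other objects, so I'll close on the handle.

```bash
python3 -m inch '[[0,0,0,0,0,0],[0,0,0,0,0,0],[0,0,0,0,0,0],[0,0,0,0,0,0],[0,0,0,0,0,0],[0,0,0,0,0,0]]' 5 45; python3 -m inch '[[0,0,5,0,0,0],[0,0,15,0,0,0],[0,0,25,0,0,0],[0,0,25,0,0,0]]'
```

```text
time: 2.82
position: [0.4338, 0.2871, 0.0545]
tool_rot: [-0.056, -2.89, 1.194]
ft_force: [0.5, -0.6, 0.4]
grip_width: 0.18
grip_force: 45.0
time: 3.32
position: [0.4342, 0.2877, 0.0807]
tool_rot: [-0.056, -2.892, 1.191]
ft_force: [-0.7, 0.4, -2.6]
grip_width: 0.18
grip_force: 45.0
```

```bash
python3 -m inch '[[2,-5,20,0,0,0],[5,-15,45,0,0,0],[8,-35,70,0,0,0],[11,-62,95,2,0,0],[14,-92,110,5,0,0],[17,-122,115,8,0,0],[20,-152,115,11,0,0],[23,-182,115,14,0,0],[26,-212,115,17,0,0],[29,-242,115,20,0,0],[32,-272,115,23,0,0],[35,-302,115,26,0,0],[38,-332,115,29,0,0],[41,-362,115,32,0,0],[43,-392,115,35,0,0],[44,-422,115,38,0,0],[45,-450,115,41,0,1],[45,-475,115,43,0,1.5],[45,-495,115,45,0,1.5],[45,-504,115,45,0,1.5]]'
python3 - <<'E'
from h import *
im,d,P=grab('scene'); cv2.imwrite('pics/c3.png',cv2.resize(im[60:320,30:380,::-1],(700,520)))
delta([.479,-.216,.17],tgt(0,0))
E
```

```text
time: 5.82
position: [0.477, -0.2195, 0.1952]
tool_rot: [-0.012, -3.123, -0.001]
ft_force: [-1.0, 0.4, -2.7]
grip_width: 0.18
grip_force: 45.0
shift [  1.7   3.5 -25. ] turn [-0.  -1.1  0.4] lean/yaw now [ 0.   1.1 -0.4] q [-0.18  0.1   0.59  1.82 -0.05  1.26  1.99] t 5.875
```

View pics/c3.png

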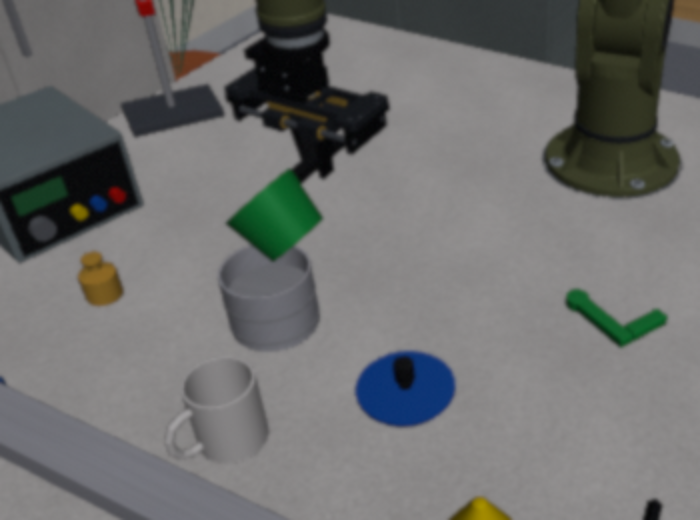

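The scene picture shows the cup at (275,215), tilted 45° above the can at (268,295), with its mouth facing -y and nothing spilled. I'll continue tilting to 70° and check that it can be reached.

```bash
python3 -m inch '[[1,3,-6,4,0,0],[2,4,-12,8,-1,0],[2,5,-18,13,-1,0],[2,6,-21,18,-1,0],[2,7,-21,22,-1,0],[2,7,-21,25,-1,0],[2,7,-21,25,-1,0]]'
python3 - <<'E'
from h import *
delta([.479,-.2115,.173],tgt(65,0))
E
```

```text
time: 6.75
position: [0.4802, -0.2098, 0.173]
tool_rot: [-0.0, -3.064, -0.681]
ft_force: [-0.1, 0.3, -2.7]
grip_width: 0.178
grip_force: 45.0
shift [-1.2 -1.7  0. ] turn [39.9 -0.1 -0.1] lean/yaw now [25.1  0.2 -0. ] q [ 0.08  0.32  0.63  1.72 -0.51  1.49  2.41] t 6.75
```

J7 is at 2.41, close to its limit. Turning the cup about the can's axis by -30° will bring it back in range.

```bash
python3 -m inch '[[2,8,0,0,0,-5],[5,16,0,0,0,-10],[9,23,0,0,0,-15],[14,30,0,0,0,-20],[20,37,0,0,0,-25],[26,43,0,0,0,-30],[26,43,0,0,0,-30],[26,43,0,0,0,-30]]'
python3 - <<'E'
from h import *
delta([.507,-.165,.173],tgt(65,-30))
E
```

```text
time: 7.75
position: [0.5067, -0.1663, 0.1738]
tool_rot: [0.762, 2.862, 0.637]
ft_force: [0.9, 0.0, -2.4]
grip_width: 0.177
grip_force: 45.0
shift [ 0.3  1.3 -0.8] turn [ 34.6 -19.9  -0.2] lean/yaw now [ 22.1 -12.2 -27.4] q [-0.06  0.14  0.66  1.9  -0.56  1.22  1.87] t 7.75
```

```bash
python3 -m inch '[[0,0,0,3.5,-2,0],[0,0,0,7,-4,0],[0,0,0,10.5,-6,0],[0,0,0,13,-7.5,0],[0,0,0,15,-8.7,0],[0,0,0,17,-9.8,0],[0,0,0,19,-11,0],[0,0,0,21,-12,0],[0,0,0,23,-13.3,0],[0,0,0,25,-14.4,0],[0,0,0,26,-15,0],[0,0,0,27,-15.6,0],[0,0,0,28,-16.2,0],[0,0,0,28,-16.2,0]]'
python3 - <<'E'
from h import *
im,d,P=grab('scene'); im2,d,P=grab('top')
cv2.imwrite('pics/c4.png',np.hstack([cv2.resize(im[120:270,80:280,::-1],(400,300)),cv2.resize(im2[105:210,310:450,::-1],(400,300))]))
delta([.507,-.165,.173],tgt(70,-30))
E
```

```text
time: 9.5
position: [0.5067, -0.1669, 0.1733]
tool_rot: [0.662, 2.469, 1.354]
ft_force: [0.8, 0.1, -2.2]
grip_width: 0.179
grip_force: 45.0
shift [ 0.2  1.8 -0.7] turn [10.9 -6.2 -0. ] lean/yaw now [ 53.6 -24.9 -17.2] q [ 0.28  0.4   0.64  1.93 -1.11  1.58  2.41] t 9.6
```

View pics/c4.png

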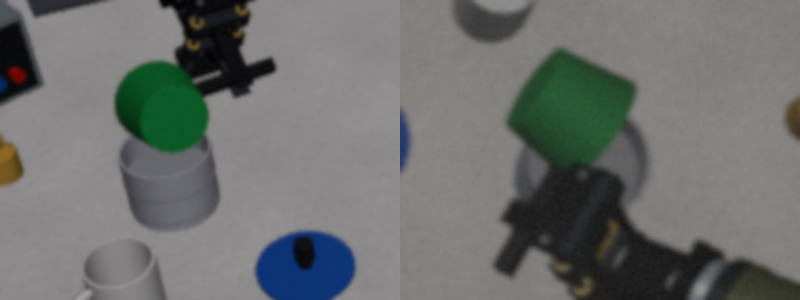

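The scene view shows the cup at (160,105), tipped and touching or just above the can at (170,185), with no balls on the bench. In the top view the mouth edge runs from (635,90) to (570,165), so I'll check its offset from the can with depth.

```bash
python3 - <<'E'
from h import *
for n in('top','scene'):
    w,im=cloud(n); g=(im[...,1]>im[...,0]*1.6)&(im[...,1]>im[...,2]*1.5)
    p=w[g&(w[...,2]>.1)&(w[...,1]<0)&(w[...,1]>-.4)]
    R=Ro.from_euler('z',-30,degrees=True).as_matrix(); q=(p-[.579,-.241,0])@R  # can-centred, cup-yaw axes
    print(n,len(p),'x\'',np.percentile(q[:,0],[1,50,99]).round(3),'y\'',np.percentile(q[:,1],[1,50,99]).round(3),'z',np.percentile(q[:,2],[1,50,99]).round(3))
    # lip edge: lowest y' per x' bin
    for x in np.arange(-.05,.06,.02):
        s=q[abs(q[:,0]-x)<.01]
        if len(s)>5: i=np.argmin(s[:,1]); print('x',round(x,2),'min y pt',s[i].round(3))
E
```

```text
top 1061 x' [-0.043 -0.009  0.033] y' [0.007 0.044 0.083] z [0.179 0.215 0.225]
x -0.05 min y pt [-0.042  0.023  0.197]
x -0.03 min y pt [-0.025  0.007  0.213]
x -0.01 min y pt [-0.001  0.004  0.22 ]
x 0.01 min y pt [0.002 0.005 0.22 ]
x 0.03 min y pt [0.023 0.007 0.213]
scene 1540 x' [-0.038  0.008  0.047] y' [0.008 0.074 0.087] z [0.151 0.199 0.224]
x -0.05 min y pt [-0.043  0.008  0.192]
x -0.03 min y pt [-0.039  0.009  0.2  ]
x -0.01 min y pt [-0.004  0.005  0.218]
x 0.01 min y pt [0.008 0.006 0.218]
x 0.03 min y pt [0.024 0.007 0.214]
x 0.05 min y pt [0.043 0.011 0.195]
```

```bash
python3 -m inch '[[0,0,0,2.6,-1.5,0],[0,0,0,5,-3,0],[0,0,0,7.5,-4.4,0],[0,0,0,9.5,-5.5,0],[0,0,0,9.5,-5.5,0],[0,0,0,9.5,-5.5,0],[0,0,0,9.5,-5.5,0],[0,0,0,9.5,-5.5,0]]'
python3 - <<'E'
from h import *
im,d,P=grab('scene'); im2,d,P=grab('top')
cv2.imwrite('pics/c5.png',np.hstack([cv2.resize(im[120:270,80:280,::-1],(400,300)),cv2.resize(im2[105:210,310:450,::-1],(400,300))]))
delta([.507,-.165,.22],tgt(30,-30))
E
```

```text
time: 10.6
position: [0.5069, -0.1668, 0.174]
tool_rot: [0.615, 2.301, 1.563]
ft_force: [0.8, -0.1, -2.5]
grip_width: 0.179
grip_force: 45.0
shift [ 0.1  1.8 46.2] turn [-33.2  19.3  -0. ] lean/yaw now [ 65.5 -27.7 -11.9] q [ 0.39  0.52  0.59  1.92 -1.23  1.73  2.52] t 10.7
```

```bash
python3 -m inch '[[0,4,12,-4,2.3,0],[0,10,25,-10,5.8,0],[0,25,35,-18,10.4,0],[0,45,40,-25,14.4,0],[0,70,40,-33,19,0],[0,95,40,-41,23.7,0],[0,115,40,-48,27.7,0],[0,125,40,-50,29,0],[0,125,40,-50,29,0]]'
python3 - <<'E'
from h import *
im,d,P=grab('scene'); im2,d,P=grab('top')
cv2.imwrite('pics/c6.png',np.hstack([cv2.resize(im[90:270,80:320,::-1],(400,300)),cv2.resize(im2[90:210,290:450,::-1],(400,300))]))
print(np.round([ctrl.get_state()['ft_force'] for i in range(5)][0],2))
delta([.434,.288,.081],tgt(-45,-2))
E
```

```text
time: 11.82
position: [0.5063, -0.0394, 0.2136]
tool_rot: [0.792, 2.981, 0.28]
ft_force: [0.4, -0.5, -2.1]
grip_width: 0.178
grip_force: 45.0
[-0.07 -0.57 -1.41]
shift [ -72.1  330.8 -132.3] turn [-54.   15.4  25.9] lean/yaw now [  9.3  -5.2 -29.7] q [-0.28 -0.03  0.42  1.9  -0.17  1.2   1.25] t 11.925
```

View pics/c6.png

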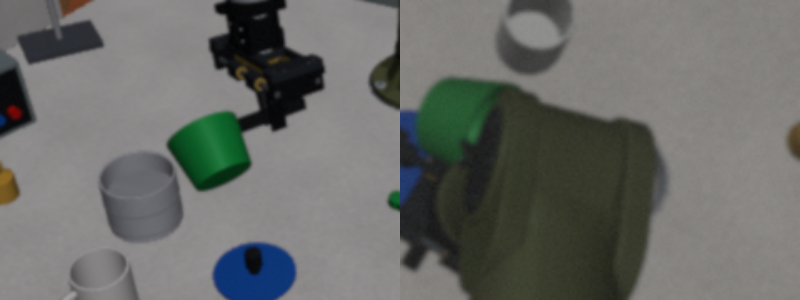

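The scene view shows the can standing, no balls on the bench, and the cup clear. The arm hides the can's interior from the top camera. I'll carry the cup back, upright, and look from there.

```bash
python3 -m inch '[[-4,20,0,-4,1.1,1.9],[-10,50,0,-9,2.6,4.3],[-17,80,0,-14,4,6.7],[-24,110,0,-19,5.4,9.1],[-31,140,0,-24,6.8,11.5],[-38,170,0,-29,8.3,13.9],[-45,200,-15,-34,9.7,16.3],[-52,230,-35,-39,11.1,18.7],[-59,262,-60,-44,12.5,21.1],[-66,295,-85,-49,14,23.5],[-70,318,-102,-54,15.4,25.9],[-72,331,-110,-54,15.4,25.9],[-72,331,-110,-54,15.4,25.9]]'
python3 - <<'E'
from h import *
im,d,P=grab('scene'); im2,d,P=grab('top')
cv2.imwrite('pics/c7.png',np.vstack([cv2.resize(im2[130:210,340:410,::-1],(263,300)),]))
a=cv2.resize(im2[140:220,150:230,::-1],(300,300)); b=cv2.resize(im2[130:205,335:410,::-1],(300,300))
c=cv2.resize(im[150:270,100:260,::-1],(400,300)); dd=cv2.resize(im[220:310,320:440,::-1],(400,300))
cv2.imwrite('pics/c7.png',np.vstack([np.hstack([a,np.zeros((300,100,3),np.uint8),b]),np.zeros((1,700,3),np.uint8)]) if 0 else np.hstack([a,b]))
delta([.434,.288,.0545],tgt(-45,-2))
E
```

```text
time: 13.55
position: [0.4354, 0.2884, 0.1033]
tool_rot: [-0.051, -2.889, 1.196]
ft_force: [0.8, 0.2, -1.5]
grip_width: 0.178
grip_force: 45.0
shift [ -2.4   0.7 -50.7] turn [-0.1  0.1  0.1] lean/yaw now [-44.9   1.4  -1.6] q [-0.88  0.61 -0.04  1.54  0.44  1.68  0.49] t 13.65
```

View pics/c7.png

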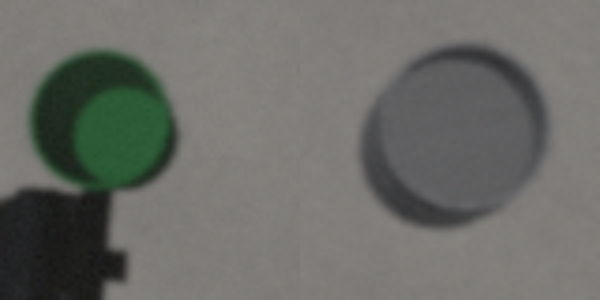

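The left crop shows an empty cup. The right crop shows the can's interior with no obvious balls, so I'll check depth inside the can and look for changes elsewhere.

```bash
python3 - <<'E'
from h import *
w,im=cloud('top'); old=cv2.imread('pics/top1.png')[:,:,::-1]
q=w-[.579,-.241,0]; m=np.hypot(q[...,0],q[...,1])<.05
print('n',m.sum(),np.nanpercentile(w[m][:,2],[1,10,50,90,99]).round(3))
v,u=np.where(m); print(u.min(),u.max(),v.min(),v.max())
print((w[148:184:3,356:394:3,2]*1000).round(0))
w2,im2=cloud('scene'); o2=cv2.imread('pics/scene1.png')[:,:,::-1]
a=cv2.resize(np.hstack([o2[170:300,130:270],im2[170:300,130:270]])[:,:,::-1],(800,371))
b=cv2.absdiff(im,old).max(2); b=cv2.GaussianBlur(b,(3,3),0); n,l,s,c=cv2.connectedComponentsWithStats((b>25).astype(np.uint8))
print([list(map(int,x)) for x in s[1:] if x[4]>12])
cv2.imwrite('pics/c8.png',a)
E
```

```text
n 952 [0.047 0.049 0.052 0.054 0.056]
356 391 146 180
[[-3. 87. 51. 54. 48. 55. 53. 52. 53. 51. 62. 74. 85.]
 [51. 52. 52. 51. 53. 55. 54. 52. 54. 49. 53. 62. 81.]
 [88. 51. 53. 48. 53. 48. 48. 51. 51. 48. 51. 57. 69.]
 [86. 52. 49. 53. 50. 53. 49. 52. 53. 49. 55. 53. 61.]
 [52. 52. 53. 49. 49. 48. 53. 54. 51. 52. 56. 54. 56.]
 [53. 49. 52. 51. 49. 55. 53. 54. 50. 53. 54. 54. 52.]
 [88. 53. 49. 51. 49. 52. 53. 51. 52. 48. 54. 51. 51.]
 [91. 52. 52. 51. 52. 52. 52. 51. 51. 53. 53. 52. 55.]
 [67. 85. 52. 54. 49. 54. 51. 53. 46. 49. 52. 46. 78.]
 [53. 81. 50. 54. 47. 52. 52. 50. 54. 52. 52. 59. 90.]
 [33. 62. 76. 88. 53. 50. 49. 55. 54. 54. 83. -1. -5.]
 [15. 30. 50. 66. 82. 90. 88. 84. 88. 84. -3. -5. -1.]]
[[157, 153, 33, 35, 353], [0, 163, 252, 257, 28002], [0, 217, 5, 6, 21], [9, 263, 18, 10, 29], [0, 264, 7, 24, 107], [0, 340, 73, 80, 4006], [258, 378, 26, 18, 153], [280, 378, 11, 13, 34], [307, 401, 15, 19, 130], [294, 405, 8, 11, 33]]
```

View pics/c8.png

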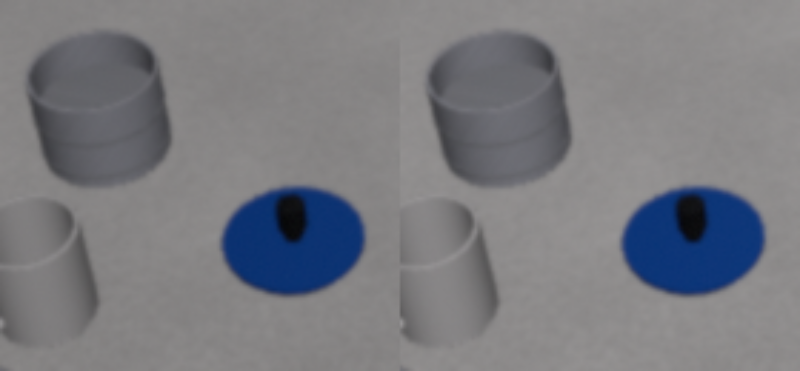

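The can shows the same grey surface at z≈52 mm before and after, which would hide anything lying on the floor below it. The cup is empty, the wrist load fell by about 1 N (the weight of six balls), and nothing new lies on the bench. So the balls are in the can, and I'll set the cup down.

```bash
python3 -m inch '[[-1,0,-12,0,0,0],[-1,0,-24,0,0,0],[-1,0,-34,0,0,0],[-1,0,-41,0,0,0],[-1,0,-45,0,0,0],[-1,0,-47,0,0,0],[-1,0,-48.5,0,0,0],[-1,0,-49,0,0,0],[-1,0,-49,0,0,0]]'
python3 - <<'E'
from h import *
o2=cv2.imread('pics/scene1.png')[:,:,::-1]; im,d,P=grab('scene')
b=cv2.GaussianBlur(cv2.absdiff(im,o2),(3,3),0).max(2); n,l,s,c=cv2.connectedComponentsWithStats((b>22).astype(np.uint8))
print([list(map(int,x)) for x in s[1:] if x[4]>8])
w,im=cloud('scene'); g=(im[...,1]>im[...,0]*1.6)&(im[...,1]>im[...,2]*1.5)&(w[...,2]>.055)&(abs(w[...,1]-.288)<.06)&(w[...,0]>.47)
q=w[g]; print(len(q),'rim z pct',np.percentile(q[:,2],[50,95,99]).round(4)); A=np.c_[q[:,:2],np.ones(len(q))]
hi=q[q[:,2]>.066]; print(np.linalg.lstsq(np.c_[hi[:,:2]-[.533,.288],np.ones(len(hi))],hi[:,2],rcond=None)[0])
E
```

```text
time: 14.78
position: [0.4338, 0.2892, 0.055]
tool_rot: [-0.048, -2.89, 1.197]
ft_force: [-0.6, 0.6, -0.4]
grip_width: 0.176
grip_force: 45.0
[[330, 0, 29, 49, 513], [366, 0, 48, 64, 1050], [422, 0, 70, 99, 3551], [375, 29, 185, 241, 14894], [330, 52, 35, 49, 471], [314, 65, 1, 10, 10], [315, 91, 4, 11, 23], [361, 97, 4, 4, 10], [373, 227, 13, 12, 88], [345, 244, 17, 45, 155], [377, 255, 16, 37, 104], [354, 264, 27, 14, 226]]
463 rim z pct [0.0639 0.0692 0.0703]
[ 0.00740933 -0.00485511  0.06781159]
```

The cup stands on the bench: the wrist load is near zero and the rim is level. The scene diff shows only the arm and the cup. Releasing and backing off along the approach line.

```bash
python3 -m inch '[[0,0,0,0,0,0],[0,0,0,0,0,0],[0,0,0,0,0,0],[0,10,10,0,0,0],[0,25,25,0,0,0],[0,45,45,0,0,0],[0,65,65,0,0,0],[0,70,90,0,0,0],[0,70,115,0,0,0],[0,70,115,0,0,0]]' 45
python3 - <<'E'
from h import *
im,d,P=grab('top'); w,im=cloud('top')
def fit(m,R):
    from scipy.optimize import least_squares
    p=w[m][:,:2]; (c,r)=cv2.minEnclosingCircle((p*1000).astype(np.float32)); print(len(p),np.round(c,1),round(r,1))
q=np.hypot(w[...,0]-.612,w[...,1]+.017)<.075
fit(q&(w[...,2]>.01)&(w[...,2]<.025),60); fit(q&(w[...,2]>.045),12)
q=np.hypot(w[...,0]-.579,w[...,1]+.241)<.08; fit(q&(w[...,2]>.082),58)
q=np.hypot(w[...,0]-.533,w[...,1]-.288)<.08; fit(q&(w[...,2]>.062)&(w[...,0]>.48),50)
# sub-pixel: mask of lid by colour
delta([.612,-.0167,.16],tgt(0,-60)); delta([.612,-.0167,.16],tgt(0,-25))
E
```

```text
time: 16.08
position: [0.4346, 0.36, 0.1722]
tool_rot: [-0.05, -2.894, 1.193]
ft_force: [-0.6, 0.3, 0.5]
grip_width: 0.512
grip_force: 0.0
1251 [612.2 -17.2] 60.3
65 [611.7 -17.1] 12.1
234 [ 579.1 -240.6] 58.2
214 [532.8 290.4] 52.2
shift [ 177.8 -376.1  -10.7] turn [ 40.1 -24.  -54.9] lean/yaw now [-44.9   1.3  -1.4] q [-0.94  0.65 -0.06  1.33  0.42  1.86  0.51] t 16.125
shift [ 177.8 -376.1  -10.7] turn [ 43.9 -10.5 -21.8] lean/yaw now [-44.9   1.3  -1.4] q [-0.94  0.65 -0.06  1.33  0.42  1.86  0.51] t 16.125
```

```bash
python3 -m inch '[[10,-15,25,3.6,-2.2,-5],[26,-50,30,7.3,-4.4,-10],[42,-85,30,11,-6.5,-15],[58,-120,30,14.6,-8.7,-20],[74,-155,30,18.2,-10.9,-25],[90,-190,30,21.9,-13.1,-30],[106,-225,25,25.5,-15.3,-35],[122,-260,20,29.2,-17.5,-40],[138,-295,10,32.8,-19.6,-45],[154,-330,0,36.5,-21.8,-50],[168,-360,-10,40.1,-24,-54.9],[178,-376,-30,40.1,-24,-54.9],[178,-376,-60,40.1,-24,-54.9],[178,-376,-60,40.1,-24,-54.9],[178,-376,-60,40.1,-24,-54.9]]' 60
python3 - <<'E'
from h import *
delta([.612,-.017,.040],tgt(0,-60))
im,d,P=grab('wrist'); w,im=cloud('wrist'); cv2.imwrite('pics/c9.png',im[:,:,::-1])
q=np.hypot(w[...,0]-.612,w[...,1]+.017)<.04
for lo,hi in((.045,.065),):
    p=w[q&(w[...,2]>lo)&(w[...,2]<hi)]; print(len(p), len(p) and (cv2.minEnclosingCircle((p[:,:2]*1000).astype(np.float32)),p.max(0)))
E
```

```text
time: 18.0
position: [0.6118, -0.0166, 0.11]
tool_rot: [-1.567, -2.721, 0.003]
ft_force: [0.9, 1.0, 0.1]
grip_width: 0.69
grip_force: 0.0
shift [  0.2  -0.4 -70. ] turn [ 0.  -0.1 -0.1] lean/yaw now [ -0.    0.1 -59.9] q [-0.23  0.34  0.26  1.71 -0.09  1.11  0.58] t 18.0
1168 (((611.915283203125, -17.395851135253906), 12.443755149841309), array([ 0.62410854, -0.00495835,  0.05842469]))
```

View pics/c9.png

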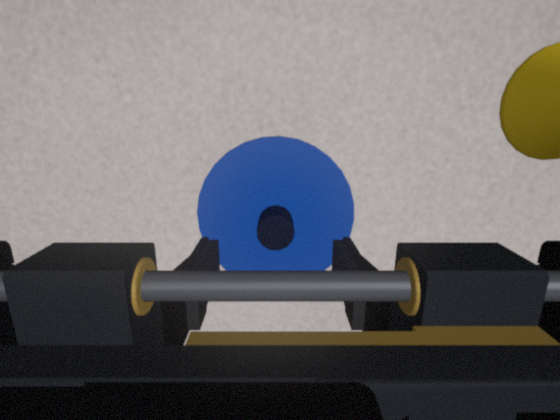

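The knob at (276,228) sits midway between the fingers at (210,270) and (343,270). Descending and gripping.

```bash
python3 -m inch '[[0,-0.5,-25,0,0,0],[0,-0.5,-45,0,0,0],[0,-0.5,-60,0,0,0],[0,-0.5,-70,0,0,0],[0,-0.5,-70,0,0,0]]' 60; python3 -m inch '[[0,0,0,0,0,0],[0,0,0,0,0,0],[0,0,0,0,0,0],[0,0,0,0,0,0],[0,0,0,0,0,0],[0,0,0,0,0,0],[0,0,5,0,0,0],[0,0,15,0,0,0],[0,0,30,0,0,0],[0,0,30,0,0,0]]' 15 35
```

```text
time: 18.68
position: [0.6113, -0.0173, 0.0388]
tool_rot: [-1.566, -2.72, 0.005]
ft_force: [0.1, 0.2, 0.5]
grip_width: 0.69
grip_force: 0.0
time: 19.92
position: [0.6133, -0.0174, 0.0718]
tool_rot: [1.567, 2.721, 0.0]
ft_force: [0.0, 0.6, -0.9]
grip_width: 0.275
grip_force: 35.0
```

```bash
python3 -m inch '[[0,-5,25,0,0,0],[-2,-20,50,0,0,0],[-5,-40,70,0,0,0],[-8,-65,82,0,0,0],[-12,-90,85,0,0,0],[-16,-115,85,0,0,0],[-20,-140,85,0,0,0],[-24,-165,85,0,0,0],[-28,-190,85,0,0,0],[-31,-208,85,0,0,0],[-32.5,-218,85,0,0,0],[-33,-223.5,85,0,0,0],[-33,-223.5,85,0,0,0],[-33,-223.5,85,0,0,0]]'
python3 - <<'E'
from h import *
delta([.579,-.2407,.118],tgt(0,-60))
for n in('top','scene','wrist'):
    grab(n); w,im=cloud(n)
    b=(im[...,2]>im[...,0]*2)&(w[...,2]>.09)&(np.hypot(w[...,0]-.579,w[...,1]+.241)<.09); p=w[b]
    if len(p)>20:
        (c,r)=cv2.minEnclosingCircle((p[:,:2]*1000).astype(np.float32))
        co=np.linalg.lstsq(np.c_[p[:,:2]-p[:,:2].mean(0),np.ones(len(p))],p[:,2],rcond=None)[0]
        print(n,len(p),'flange',np.round(c,1),round(r,1),'plane',co.round(3))
    g=(np.hypot(w[...,0]-.579,w[...,1]+.241)<.075)&(w[...,2]>.084)&(w[...,2]<.095); p=w[g]
    if len(p)>20: print(n,len(p),'can',cv2.minEnclosingCircle((p[:,:2]*1000).astype(np.float32)))
E
```

```text
time: 21.68
position: [0.5791, -0.2398, 0.1545]
tool_rot: [-1.565, -2.722, 0.002]
ft_force: [0.2, 0.1, -1.2]
grip_width: 0.275
grip_force: 35.0
shift [ -0.1  -0.9 -36.5] turn [ 0.  -0.1 -0.2] lean/yaw now [ -0.    0.1 -59.8] q [ 0.04  0.33  0.38  1.63 -0.13  1.21  0.97] t 21.675
top 537 flange [ 570.3 -212.6] 47.6 plane [-0.025  0.093  0.133]
top 53 can ((557.5870971679688, -209.48956298828125), 43.456146240234375)
scene 977 flange [ 593.  -230.4] 73.4 plane [0.122 0.068 0.133]
scene 142 can ((580.4840698242188, -240.92169189453125), 57.71552658081055)
wrist 21872 flange [ 577.2 -236.3] 86.6 plane [0.048 0.119 0.146]
```

```bash
python3 - <<'E'
from h import *
rng=np.random.default_rng(0)
for n in('scene','wrist'):
    w,im=cloud(n); im=im.astype(int)
    b=(im[...,2]>im[...,0]*2)&(im[...,2]>60)&(abs(w[...,2]-.134)<.008)&(np.hypot(w[...,0]-.579,w[...,1]+.241)<.07)
    b=cv2.morphologyEx(b.astype(np.uint8),cv2.MORPH_OPEN,np.ones((3,3)))>0; p=w[b]
    c=np.linalg.lstsq(np.c_[p[:,:2]-[.579,-.241],np.ones(len(p))],p[:,2],rcond=None)[0]
    ext=[np.percentile(p[:,:2]@[np.cos(a),np.sin(a)],[.3,99.7]) for a in np.radians(range(0,180,15))]
    print(n,len(p),'plane',c.round(3)); print([(a,int(e.mean()*1000*10)/10,round((e[1]-e[0])*1000)) for a,e in zip(range(0,180,15),ext)])
    cc=cv2.minEnclosingCircle((p[:,:2]*1000).astype(np.float32)); print(cc)
E
```

```text
scene 901 plane [-0.002 -0.007  0.131]
[(0, 580.7, 114), (15, 498.8, 113), (30, 385.0, 111), (45, 245.4, 107), (60, 90.8, 100), (75, -75.9, 105), (90, -237.2, 111), (105, -380.5, 113), (120, -496.5, 112), (135, -578.8, 112), (150, -621.9, 113), (165, -622.4, 114)]
((580.1062622070312, -237.86318969726562), 58.9552116394043)
wrist 18258 plane [-0.     0.001  0.133]
[(0, 572.1, 101), (15, 494.2, 109), (30, 381.6, 112), (45, 243.1, 109), (60, 88.8, 101), (75, -74.8, 102), (90, -235.4, 107), (105, -377.8, 109), (120, -493.4, 108), (135, -575.3, 109), (150, -616.9, 106), (165, -614.5, 102)]
((577.01416015625, -236.0413360595703), 58.82455825805664)
```

```bash
python3 -m inch '[[0.3,-1.5,-6,0,0,0],[0.3,-1.5,-12,0,0,0],[0.3,-1.5,-17,0,0,0],[0.3,-1.5,-21,0,0,0],[0.3,-1.5,-24,0,0,0],[0.3,-1.5,-26,0,0,0],[0.3,-1.5,-28,0,0,0],[0.3,-1.5,-28,0,0,0]]'
python3 - <<'E'
from h import *
for i in range(2):
    grab('scene'); s=ctrl.get_state(); print(s['ft_force'].round(2),s['torque'].round(2),s['position'].round(4))
E
```

```text
time: 22.82
position: [0.579, -0.2423, 0.1265]
tool_rot: [-1.567, -2.721, 0.003]
ft_force: [-0.2, -0.4, -0.6]
grip_width: 0.276
grip_force: 35.0
[-0.43  0.56 -1.57] [-0.01 -0.   -0.05] [ 0.5791 -0.2424  0.1266]
[ 0.48 -0.16 -0.97] [-0.07 -0.02  0.02] [ 0.5791 -0.2424  0.1267]
```

There's no contact force with the plug about 2-3 mm into the mouth. Continuing down.

```bash
python3 -m inch '[[0,0,-1.5,0,0,0],[0,0,-3,0,0,0],[0,0,-4.5,0,0,0],[0,0,-6,0,0,0],[0,0,-7.5,0,0,0],[0,0,-8,0,0,0],[0,0,-8,0,0,0]]'
python3 - <<'E'
from h import *
for i in range(3):
    grab('scene'); s=ctrl.get_state(); print(s['ft_force'].round(2),s['torque'].round(2),s['position'].round(4))
E
```

```text
time: 23.8
position: [0.5791, -0.2424, 0.1186]
tool_rot: [-1.567, -2.721, 0.003]
ft_force: [-0.2, -0.5, -1.3]
grip_width: 0.27
grip_force: 35.0
[-0.2   0.12 -1.64] [-0.06  0.05  0.01] [ 0.5791 -0.2424  0.1186]
[-0.6  -0.53 -0.54] [-0.01  0.03 -0.03] [ 0.5791 -0.2424  0.1186]
[ 0.23  0.07 -0.79] [-0.02 -0.02  0.  ] [ 0.5791 -0.2424  0.1186]
```

```bash
python3 -m inch '[[0,0,-0.5,0,0,0],[0,0,-1,0,0,0],[0,0,-1,0,0,0]]'; python3 -m inch '[[0,0,-0.5,0,0,0],[0,0,-0.8,0,0,0],[0,0,-0.8,0,0,0]]'
```

```text
time: 24.32
position: [0.5791, -0.2424, 0.1178]
tool_rot: [-1.567, -2.721, 0.003]
ft_force: [-0.1, -0.3, 0.2]
grip_width: 0.273
grip_force: 35.0
time: 24.7
position: [0.5791, -0.2424, 0.1178]
tool_rot: [-1.567, -2.721, 0.003]
ft_force: [-2.7, 2.2, 5.7]
grip_width: 0.279
grip_force: 35.0
```

Contact: the TCP stopped at 0.1178 with about 6 N, so the flange is on the rim. Releasing gradually and retreating.

```bash
python3 -m inch '[[0,0,0.5,0,0,0],[0,0,0.5,0,0,0],[0,0,0.5,0,0,0],[0,0,0.5,0,0,0],[0,0,0.5,0,0,0]]' 55; python3 -m inch '[[0,0,10,0,0,0],[0,0,25,0,0,0],[0,0,50,0,0,0],[-20,20,80,0,0,0],[-50,60,110,0,0,0],[-80,110,120,0,0,0],[-100,160,120,0,0,0],[-100,200,120,0,0,0],[-100,200,120,0,0,0]]'
python3 - <<'E'
from h import *
im,d,P=grab('top'); grab('scene')
for n in('top','scene'):
    w,im=cloud(n); i=im.astype(int)
    b=(i[...,2]>i[...,0]*2)&(i[...,2]>60)&(np.hypot(w[...,0]-.579,w[...,1]+.241)<.08)&(w[...,2]>.085)
    p=w[b]; c=np.linalg.lstsq(np.c_[p[:,:2]-[.579,-.241],np.ones(len(p))],p[:,2],rcond=None)[0]
    print(n,len(p),'plane',c.round(4),cv2.minEnclosingCircle((p[:,:2]*1000).astype(np.float32)))
w,a=cloud('scene'); w,b=cloud('top')
cv2.imwrite('pics/c10.png',np.hstack([cv2.resize(a[:,:,::-1],(400,300)),cv2.resize(b[:,:,::-1],(400,300))]))
E
```

```text
time: 25.32
position: [0.5791, -0.2423, 0.1172]
tool_rot: [-1.567, -2.721, 0.003]
ft_force: [0.6, -0.1, -1.5]
grip_width: 0.623
grip_force: 0.0
time: 26.45
position: [0.4793, -0.0388, 0.2389]
tool_rot: [-1.559, -2.727, -0.001]
ft_force: [-0.3, -1.0, 0.6]
grip_width: 0.635
grip_force: 0.0
top 1364 plane [ 0.0004 -0.0008  0.0939] ((578.2523803710938, -241.5070343017578), 58.516151428222656)
scene 991 plane [-0.0038 -0.0052  0.0944] ((579.1810302734375, -241.73822021484375), 60.067134857177734)
```

View pics/c10.png

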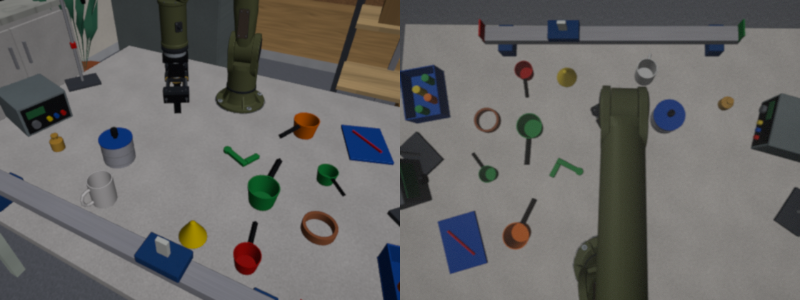

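The lid at (117,140) sits level on the can, with the flange top at about 94-96 mm as it should be when seated. The empty cup stands upright at (263,192), and the bystanders haven't moved. The robot is clear, so I'm handing in.

```bash
python3 -c "
from bench import ctrl
print(ctrl.close_job())"
```

```text
the job is handed in; nothing more can be done
None
```

I handed the job in at about 26.5 s: the cup is empty and back upright on the bench, and the lid is seated level on the standing can. I couldn't see the balls in the can, but the cup is empty, the wrist load fell by about 1 N, and none are visible on the bench.

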